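# Clip the pad cassette into its dock

### The job

Fit the loose grey pad cassette into the dock on the desk: hook its two tongues under the dock's retaining lip, push them gently home, then swing the other end down until the spring catch snaps shut over it. Feel your way in and never force it (stay below 25 N on the dock), leave the cassette clipped flat in the dock, let go, and leave the cap, the marker and the bottle where they are.

Things in the scene. Friction and masses are not known exactly. Their poses are not given: they have to be found in the camera images.
- cassette: Loose grey pad cassette, 0.13 to 0.24 kg, lying flat, right way up. Origin under its middle, on its underside; x along its length towards the two tongues, y across, z up. Plate x -55 to +51, y -38 to +38, z 0 to 10 mm, black insets flush in its top. Tongues x 51 to 67, 20 mm wide, middles at y = -24 and +24, z 0 to 4 mm. All sizes here in mm in the frame of the thing.
- rib (a point): Middle of the cassette's grip rib, at cassette (-12, 0, 23); axes as the cassette. The rib stands on the plate: x -17 to -7, y -22 to +22, z 10 to 37 mm. Take it from above across its 10 mm thickness, fingers closing along cassette x.
- tongue (a point): Middle between the tips of the tongues, on the underside, at cassette (67, 0, 0); axes as the cassette.
- dock: Fixed dock, base 205 x 116 mm. Origin under its middle, on the desk; x along its length towards the lip, y across, z up. It carries a bed (floor z = 20) with wall, lip and catch, firmly clamped but at an UNKNOWN offset s along dock x, -17 to +17 mm, in no reading: find it by feel or sight.
- lip (a point): Where the lip's mouth is if s = 0: dock (57.5, 0, 20), on the bed floor; axes as the dock. The lip runs across the whole width from x = 57.5+s to the end wall, whose face is at x = 67.5+s. Its underside is 9 mm above the floor at the mouth, 7 at the wall; its top 16 mm above the floor. Tongues against the wall, the cassette can tilt up to 25 degrees.
- catch_nose (a point): Edge of the catch's nose if s = 0: dock (-52, 0, 32); axes as the dock. Black catch at the -x end of the bed, 40 mm wide: stop face at x = -56.5+s, nose 4.5 mm over it, underside 11.8 mm above the floor, above it a 70 degree lead-in slope up to 31 mm above the floor: tongues at the wall, a cassette tilted 16 degrees passes over it.
- cheeks (a point): Middle of the bed floor if s = 0: dock (0, 0, 20); axes as the dock. Side cheeks 8 mm high at y = -40 and +40, x from -35+s to 35+s, leave the cassette 2 mm on each side. Seated, the cassette lies flat on the floor, its origin at dock x = s-1.5 to s+0.5, y = 0, z = 20. Tilted 24 degrees, its tongue tips on the floor at dock x = 33, it clears lip and catch for any s.
- catch (a joint): Slide of the spring catch, m: 0 closed (rest), up to 0.005 pushed out. The cassette's end coming down on the slope pushes it out 2 to 5 mm, then it springs back to 0 over the edge. Takes about 5 to 15 N of downward push at the rib; the bed floor below is rigid.
- cap: Bystander: cream bottle cap, 47 mm wide, 23 mm high; origin under its middle.
- marker: Bystander: felt marker lying down, 131 x 16 x 18 mm; origin under its middle, x along it.
- bottle: Bystander: white refill bottle with a dropper cap, 43 mm wide, 130 mm high; origin under its middle.

How it is judged:
By the outcome, as a careful person would: the job done as asked, in the order asked, and still so for the second after the job is handed in, with the robot touching nothing.
It also fails if it takes over 45 s, if anything falls off the work surface, if the arm or the gripper's body presses on something with over 40 N, if the wrist force passes 120 N, or if a joint passes its speed limit or range.

### The arm

A 7-joint arm with a two-finger parallel gripper is mounted at the origin on a cart in front of the work surface, level with it; the furniture and walls round the work are solid. World frame = base frame: x ahead of the robot, y to its left, z up, the work surface at z = 0. Lengths are in mm, angles in rad, forces in N, time in s.
With the tool pointing down it reaches from about 425 to 825 mm from the base axis. Payload 3.6 kg.
Tool frame: the origin (TCP) lies between the finger pads; the fingertips stand 17 mm ahead of it and the grasp point (between the pads) lies 2 mm behind it (ctrl.nose_length is the z of the fingertips in the tool frame, in mm); z points along the fingers, y is the line along which they close (so a half turn about z gives the same grasp; the last joint's range is limited). The gripper opens to 93 mm and grips with 3 to 60 N. Pads are 15 mm wide; open, the fingers measure 128 mm over their backs; the gripper's body (75 mm by 188 mm) begins 65 mm behind the grasp point.
Start: joints at [1.208, 0.615, -0.013, 1.423, 0.008, 1.103, -0.04], TCP at [214.202, -613.66, 202.74] pointing down, gripper open.
Joint ranges: [-3.12, 3.12], [-0.3, 2.06], [-1.34, 1.32], [0.26, 2.42], [-1.36, 4.5], [0.01, 1.98], [-2.84, 2.84]. Speed limits (rad/s): [2.79, 2.79, 3.14, 3.14, 3.14, 3.14, 3.14].

### API

Orientations are given as a unit quaternion [x, y, z, w].
In Python, from plant import sensors, eyes, ctrl gives the robot as it stands. The module is installed in compiled form; this text tells all that it offers.
- The arm moves only by the tool apply_moves, never from a script. Its arguments are lists of equal length, an entry for each row: "slide": the shift along the world's x, y, z in cm, a list of three; "rotation": the turn, a rotation vector about the world's x, y, z in degrees, a list of three; "grip": the closure, from 0 (fully open) to 1 (shut). In form: {"slide": [[tx, ty, tz], ...], "rotation": [[ax, ay, az], ...], "grip": [grip, ...]}. A call has 1 to 8 rows; each row shifts and turns the commanded pose from where the row before left it; what a row does not reach is not made up. A row lasts 1/10 s, in which the tool goes at most 50 mm and 8.59 degrees, less where a joint would pass 70% of its speed; a pose out of reach is approached as far as the arm can. A call is refused whole if a number of a shift passes 5 or a number of a turn 8.59, either way. A call with a gripper value outside its range is refused whole. The fingers move at their own pace and stop on an object; "grip_force" is the grip in N (left out, the last holds). Time passes only in rows, so rows that do not move let the fingers close. It gives the time, the measured TCP pose, the force, the opening and the grip force at its end, in the units of the state.
- sensors.state(): the state, without advancing time (a new reading comes with each control period).
- eyes.grab_frame(name): name is "side" or "top"; returns a dict with "color" (420x560x3 uint8, red, green, blue), "depth" (420x560 float32, mm along the optical axis (not along the pixel's ray), 0 where there is no reading), "fx", "fy", "cx", "cy" (pixels), "k1" (the pictures are not rectified: a ray, as slopes to the right and down, at radius r is drawn at 1 + k1 r^2 times it, then the intrinsics apply), "world_from_camera" (4x4, takes a point from camera to world coordinates). Camera axes: x right, y up, looking along -z (the intrinsics and any distortion apply to the point x, -y, -z); pixel columns grow to the right and rows downward; lengths in mm; the calibration is good to about 2 mm. A picture is of the moment at which its call begins.
- ctrl.close_job(): hands the job in; it is judged then, once.
The state is a dict: "time_s": time; "qpos": joint angles; "dq": joint speeds; "joint_torque": joint torques, N m; "eef_pos": TCP position; "ee_rot": TCP orientation; "wrist_force": force on the tool from outside, world axes, zero at the start; "wrist_torque": the same for the moment, N m; "finger_gap": finger opening in mm; "finger_force": force on a finger pad.
Only numpy, scipy, OpenCV 4.12 (cv2) and the standard library are available. Lean on these libraries where they do the work, as an engineer would, in place of code of your own. Each camera call takes 0.05 s, during which the arm holds its last target. There are 200 camera calls.

## Working session

There is one attempt and no reset: what is moved stays moved. The work goes in short steps, Python scripts to look and compute and a tool call to move; the robot and the scene stay as the last step left them, time stands still between calls to the robot, and variables do not carry over. Pictures are saved under pics/ and viewed, at most 10 in all, crops included, and the job is handed in when it is done.

Besides the shell and the picture viewer there is one more tool, called after "Call:" as name(argument=value, ...) on one line, values as JSON. apply_moves: Moves the arm, as the interface text tells. Its arguments: {"type":"object","properties":{"slide":{"type":"array","items":{"type":"array","items":{"type":"number"}}},"rotation":{"type":"array","items":{"type":"array","items":{"type":"number"}}},"grip":{"type":"array","items":{"type":"number"}},"grip_force":{"type":"number"}},"required":["slide","rotation","grip"]}

```bash
mkdir -p pics; cat > h.py <<'E'
import numpy as np, cv2, pickle
def grab(n):
    from plant import eyes
    f=eyes.grab_frame(n); pickle.dump(f,open(n+'.pkl','wb')); return f
def load(n): return pickle.load(open(n+'.pkl','rb'))
def slopes(f,uv):
    uv=np.atleast_2d(uv).astype(float)
    d=np.c_[(uv[:,0]-f['cx'])/f['fx'],(uv[:,1]-f['cy'])/f['fy']]; s=d.copy()
    for _ in range(20): s=d/(1+f['k1']*(s**2).sum(1,keepdims=True))
    return s
def ray_plane(f,uv,z):
    s=slopes(f,uv); T=np.array(f['world_from_camera']); d=np.c_[s[:,0],-s[:,1],-np.ones(len(s))]@T[:3,:3].T
    o=T[:3,3]; t=(z-o[2])/d[:,2]; return o+d*t[:,None]
def cloud(f):
    h,w=f['depth'].shape; v,u=np.mgrid[:h,:w]; s=slopes(f,np.c_[u.ravel(),v.ravel()]); z=f['depth'].ravel()[:,None]
    T=np.array(f['world_from_camera']); p=np.c_[s[:,0:1]*z,-s[:,1:2]*z,-z]@T[:3,:3].T+T[:3,3]
    p[z[:,0]==0]=np.nan; return p.reshape(h,w,3)
E
python3 - <<'E'
from h import *
from plant import sensors
s=sensors.state()
for k,v in s.items(): print(k,np.round(v,3))
for n in('top','side'):
    f=grab(n); cv2.imwrite(f'pics/{n}0.png',f['color'][:,:,::-1]); print(n,f['fx'],f['cx'],f['k1'],np.round(f['world_from_camera'],2).tolist())
E
```

```text
time_s 0.0
qpos [ 1.209  0.616 -0.013  1.425  0.008  1.103 -0.04 ]
dq [ 0.    -0.002 -0.001 -0.001  0.    -0.    -0.001]
joint_torque [-0.0000e+00 -4.5893e+01  2.0900e-01 -1.6574e+01 -6.1000e-02  2.0000e-02
  0.0000e+00]
eef_pos [ 213.901 -612.904  201.581]
ee_rot [ 0.986  0.167 -0.    -0.001]
wrist_force [ 0.193 -0.417  0.038]
wrist_torque [ 0.001 -0.008 -0.001]
finger_force 0.0
finger_gap 93.08
top 381.5815583272608 279.82534080971857 -0.0125424078023302 [[0.01, 0.99, -0.14, 498.39], [-1.0, 0.02, 0.05, -213.85], [0.05, 0.13, 0.99, 917.71], [0.0, 0.0, 0.0, 1.0]]
side 383.73555847073874 279.18986413609605 -0.05691893833637108 [[-0.73, 0.35, -0.59, 107.1], [-0.68, -0.36, 0.63, 297.85], [0.01, 0.86, 0.5, 489.12], [0.0, 0.0, 0.0, 1.0]]
```

View pics/top0.png

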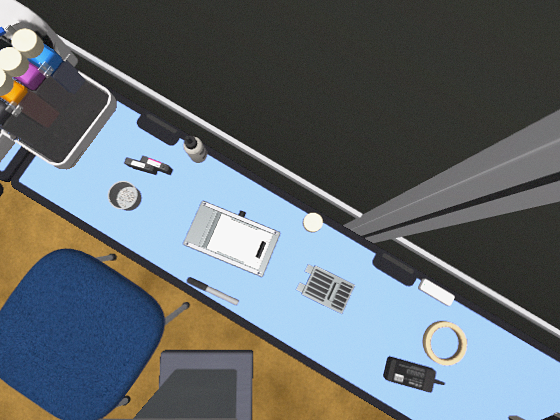

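View pics/side0.png

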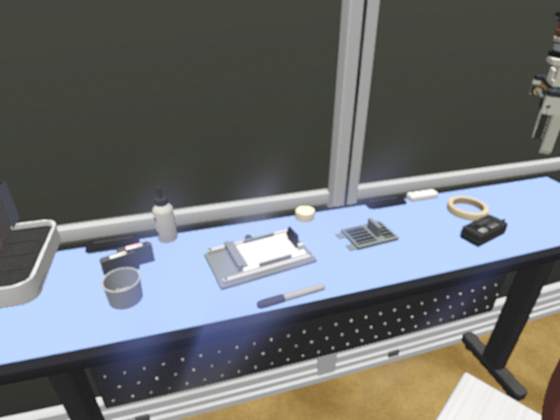

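The top view shows the dock around (232,238), with its lip at the left (~205,225) and the black catch at (261,246). The cassette is at (328,288) with its tongues pointing left, towards (303,280). The cap is at (313,222), the marker at (213,291) and the bottle at (195,149). The side view agrees.

```bash
python3 - <<'E'
from h import *
f=load('top'); g=load('side'); im=f['color']; P=cloud(f); Q=cloud(g)
hsv=cv2.cvtColor(im,cv2.COLOR_RGB2HSV)
blue=((hsv[...,0]>95)&(hsv[...,0]<125)&(hsv[...,1]>70)&(hsv[...,2]>150))
desk=P[blue]; print('desk z',np.nanmedian(desk[:,2]),np.nanstd(desk[:,2]))
hg=cv2.cvtColor(g['color'],cv2.COLOR_RGB2HSV); bg=(hg[...,0]>95)&(hg[...,0]<125)&(hg[...,1]>70)&(hg[...,2]>150); print('desk z side',np.nanmedian(Q[bg][:,2]))
n,l,st,c=cv2.connectedComponentsWithStats((~blue).astype(np.uint8),connectivity=4)
for i in range(1,n):
    if 60<st[i,4]<12000:
        p=P[l==i]; print(i,st[i],np.round(c[i]),'xyz',np.round(np.nanmedian(p,axis=0)),'zmax',np.round(np.nanpercentile(p[:,2],[50,90,98])))
def rect(i,z):
    cs,_=cv2.findContours((l==i).astype(np.uint8),cv2.RETR_EXTERNAL,cv2.CHAIN_APPROX_NONE)
    ct=max(cs,key=cv2.contourArea)[:,0]; w=ray_plane(f,ct,z)[:,:2].astype(np.float32); return cv2.minAreaRect(w),w
for uv,z in(((328,288),5),((232,238),10)):
    i=l[uv[1],uv[0]]; 
    if i==0: i=l[uv[1]-12:uv[1]+12,uv[0]-12:uv[0]+12].max()
    r,_=rect(i,z); print(uv,i,r)
# enlarged crop
a=cv2.resize(im[190:325,175:365],None,fx=4,fy=4,interpolation=cv2.INTER_CUBIC); cv2.imwrite('pics/crop0.png',a[:,:,::-1])
E
```

```text
desk z 1.4742116101672877 15.772368950159654
desk z side 1.804924331311554
50 [124 156  49  20 522] [148. 165.] xyz [732.  54.  43.] zmax [43. 46. 47.]
132 [107 180  34  31 805] [124. 195.] xyz [663. 116.  14.] zmax [14. 45. 48.]
215 [ 183  201   97   76 4190] [232. 238.] xyz [ 566. -143.   19.] zmax [19. 31. 38.]
505 [ 296  264   60   50 1560] [326. 288.] xyz [ 451. -366.   10.] zmax [10. 13. 38.]
564 [187 277  52  28 335] [212. 290.] xyz [445. -98.  14.] zmax [14. 16. 18.]
715 [422 321  46  45 943] [445. 343.] xyz [ 327. -645.   19.] zmax [19. 21. 23.]
779 [ 383  356   62   36 1238] [410. 374.] xyz [ 262. -552.   31.] zmax [31. 34. 35.]
801 [542 412  18   8  80] [553. 417.] xyz [ 271. -672.  311.] zmax [311. 319. 322.]
(328, 288) 505 ((452.218994140625, -364.7451171875), (123.93984985351562, 74.8586196899414), 64.19425964355469)
(232, 238) 215 ((572.6763916015625, -143.76458740234375), (203.2644805908203, 126.72589111328125), 68.39619445800781)
```

View pics/crop0.png

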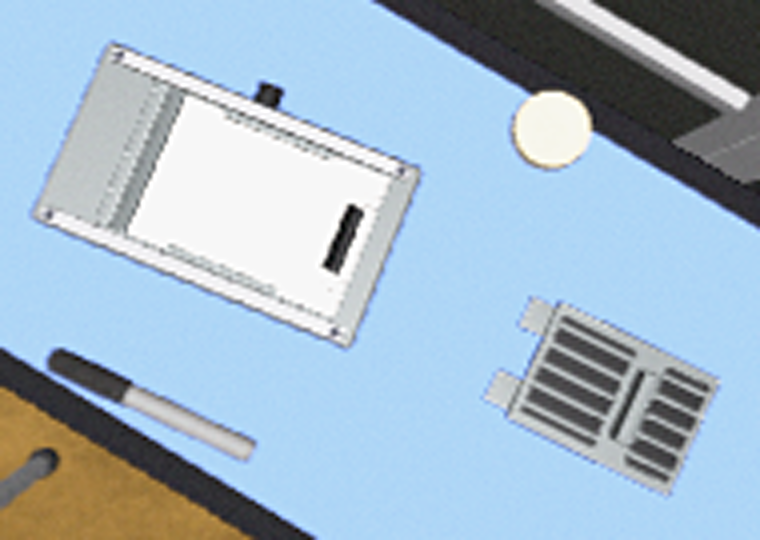

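The crop shows the dock corners at about (111,45), (420,172), (350,347) and (33,215), the catch at (343,238) and the lip's mouth band at u≈165-185. The cassette rib is at (632,405). Next I'll refine the poses from the depth and edges.

```bash
python3 - <<'E'
from h import *
f=load('top'); im=f['color']; P=cloud(f)
cr=lambda a:np.array(a)/4+[175-.375,190-.375]
c=cr([(111,45),(420,172),(350,347),(33,215)])
for z in(8,20):
    w=ray_plane(f,c,z)[:,:2]; L=[np.linalg.norm(w[i]-w[(i+1)%4]) for i in range(4)]
    ax=(w[0]-w[1])+(w[3]-w[2]); print('dock z',z,np.round(L,1),w.mean(0).round(1),np.degrees(np.arctan2(ax[1],ax[0])).round(2))
for q in c.astype(int): print(np.round(P[q[1]-3:q[1]+4:3,q[0]-4:q[0]+5:2,2]).tolist())
k=cr([(562,303),(718,380),(670,493),(508,415)])
w=ray_plane(f,k,10)[:,:2];L=[np.linalg.norm(w[i]-w[(i+1)%4]) for i in range(4)]; ax=(w[0]-w[1])+(w[3]-w[2]); a=np.arctan2(ax[1],ax[0])
print('cas',np.round(L,1),w.mean(0).round(1),np.degrees(a), 'origin',w.mean(0)+2*np.array([np.cos(a),np.sin(a)]))
# dock profile
w=ray_plane(f,c,20)[:,:2]; ax=(w[0]-w[1])+(w[3]-w[2]); a=np.arctan2(ax[1],ax[0]); R=np.array([[np.cos(a),np.sin(a)],[-np.sin(a),np.cos(a)]])
for n in('top','side'):
    g=load(n); Q=cloud(g).reshape(-1,3); col=g['color'].reshape(-1,3); d=(Q[:,:2]-w.mean(0))@R.T
    m=(abs(d[:,1])<30)&(abs(d[:,0])<108)
    print(n)
    for x in range(-106,106,4):
        b=m&(d[:,0]>=x)&(d[:,0]<x+4)
        if b.any(): print((x+2,*np.round(np.nanpercentile(Q[b,2],[10,50,90])).astype(int),col[b].mean().astype(int)),end=' ')
    b=m&(col.max(1)<60)&(Q[:,2]>10); print('black',b.sum(),np.round(d[b].mean(0),1),np.round(np.percentile(d[b],[2,98],axis=0),1).tolist(),np.percentile(Q[b,2],[2,98]).round(1))
# rib
m=(P[...,2]>24)&(P[...,2]<45); m&=(abs(P[...,0]-451)<60)&(abs(P[...,1]+366)<60); print('rib',m.sum(),P[m].mean(0), np.percentile(P[m][:,2],95))
E
```

```text
dock z 8 [200.4 111.4 202.5 110.7] [ 566.8 -141.9] 68.27
dock z 20 [197.7 109.9 199.8 109.2] [ 565.9 -142.8] 68.27
[[0.0, 0.0, 1.0, 1.0, 4.0], [-2.0, 3.0, 6.0, 1.0, 2.0], [2.0, 9.0, 10.0, 20.0, 17.0]]
[[1.0, 4.0, -0.0, 2.0, 3.0], [19.0, 10.0, 10.0, 3.0, -1.0], [11.0, 8.0, 8.0, 0.0, 1.0]]
[[24.0, 18.0, 12.0, 2.0, 2.0], [-0.0, 9.0, 7.0, 4.0, 3.0], [0.0, 2.0, 3.0, 1.0, 3.0]]
[[-0.0, 2.0, 0.0, 7.0, 12.0], [1.0, -1.0, 8.0, 8.0, 23.0], [3.0, 2.0, 1.0, 2.0, 3.0]]
cas [102.9  71.8 105.2  72.9] [ 449.5 -371.5] 64.73576534024261 origin [ 450.34748572 -369.68362527]
top
(-104, np.int64(-1), np.int64(1), np.int64(3), np.int64(210)) (-100, np.int64(0), np.int64(7), np.int64(10), np.int64(173)) (-96, np.int64(8), np.int64(10), np.int64(11), np.int64(202)) (-92, np.int64(8), np.int64(10), np.int64(12), np.int64(202)) (-88, np.int64(8), np.int64(11), np.int64(12), np.int64(201)) (-84, np.int64(9), np.int64(11), np.int64(20), np.int64(224)) (-80, np.int64(19), np.int64(20), np.int64(34), np.int64(249)) (-76, np.int64(22), np.int64(34), np.int64(51), np.int64(138)) (-72, np.int64(20), np.int64(48), np
[... 5478 characters left out ...]
11), np.int64(12), np.int64(183)) (76, np.int64(10), np.int64(11), np.int64(12), np.int64(183)) (80, np.int64(10), np.int64(11), np.int64(12), np.int64(181)) (84, np.int64(10), np.int64(11), np.int64(12), np.int64(180)) (88, np.int64(10), np.int64(11), np.int64(12), np.int64(179)) (92, np.int64(10), np.int64(11), np.int64(12), np.int64(179)) (96, np.int64(10), np.int64(11), np.int64(12), np.int64(177)) (100, np.int64(10), np.int64(11), np.int64(12), np.int64(176)) (104, np.int64(10), np.int64(11), np.int64(12), np.int64(173)) <stdin>:21: RuntimeWarning: Mean of empty slice.
  ret = um.true_divide(
Traceback (most recent call last):
IndexError: index -1 is out of bounds for axis 0 with size 0
```

Dock: centre ≈(566.7,-142), yaw 68.3°. The lip edge is at dock x ≈44.5 and the nose at ≈-66, so s ≈ -13. Cassette: origin ≈(450,-370), yaw 64.5°, which puts the rib at (445,-380.5). Now moving above the rib.

Call:
apply_moves(slide=[[2.89,2.91,-1.1],[2.89,2.91,-1.1],[2.89,2.91,-1.1],[2.89,2.91,-1.1],[2.89,2.91,-1.1],[2.89,2.91,-1.1],[2.89,2.91,-1.1],[2.89,2.91,-1.1]], rotation=[[0,0,-5.59],[0,0,-5.59],[0,0,-5.59],[0,0,-5.59],[0,0,-5.59],[0,0,-5.59],[0,0,-5.59],[0,0,-5.59]], grip=[0,0,0,0,0,0,0,0])

```text
time_s: 0.9
eef_pos: [446.2, -379.4, 114.0]
ee_rot: [0.975, -0.223, -0.0, -0.0]
wrist_force: [0.9, -0.5, 1.2]
finger_gap: 93.2
finger_force: 0.0
```

Call:
apply_moves(slide=[[0,0,0],[0,0,0],[0,0,0]], rotation=[[0,0,0],[0,0,0],[0,0,0]], grip=[0.5,0.5,0.5])

```text
time_s: 1.2
eef_pos: [444.1, -382.3, 114.8]
ee_rot: [0.975, -0.221, -0.0, 0.001]
wrist_force: [-0.5, 0.2, 0.1]
finger_gap: 73.7
finger_force: 0.0
```

Call:
apply_moves(slide=[[0,0.1,-2.5],[0,0,-2.5],[0,0,-1.8],[0,0,-1.0],[0,0,-0.4],[0,0,0],[0,0,0],[0,0,0]], rotation=[[0,0,0],[0,0,0],[0,0,0],[0,0,0],[0,0,0],[0,0,0],[0,0,0],[0,0,0]], grip=[0.5,0.5,0.5,0.5,0.5,0.5,0.5,0.5])

```text
time_s: 2.0
eef_pos: [445.9, -380.5, 33.7]
ee_rot: [0.975, -0.221, 0.001, 0.0]
wrist_force: [-0.3, 0.2, -0.7]
finger_gap: 46.3
finger_force: 0.0
```

```bash
python3 - <<'E'
from h import *
from plant import sensors
s=sensors.state(); print(s['eef_pos'],s['wrist_force'])
f=grab('side'); a=cv2.resize(f['color'][130:280,290:480],None,fx=4,fy=4,interpolation=cv2.INTER_CUBIC); cv2.imwrite('pics/g1.png',a[:,:,::-1])
E
```

```text
[ 445.90698075 -380.47209405   33.72051201] [-0.2781671   0.16992099 -0.74929718]
```

View pics/g1.png

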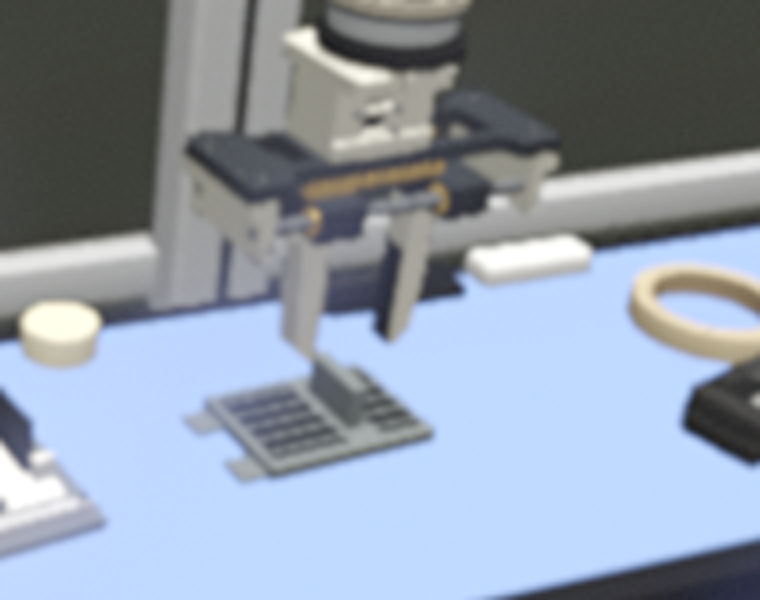

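The picture shows the fingertips at crop (305,355) and (385,340), while the rib top runs from (318,360) to (362,420). The fingers look displaced towards the far end of the rib. I'll check this with rays.

```bash
python3 - <<'E'
from h import *
f=load('side'); cr=lambda a:np.array(a)/4+[290-.375,130-.375]
print('tips',ray_plane(f,cr([(305,357),(388,342)]),16.7).round(1))
print('rib top',ray_plane(f,cr([(318,358),(362,390)]),37).round(1), 'plate corners',ray_plane(f,cr([(430,432),(268,472),(208,400)]),10).round(1))
Q=cloud(f); 
print('depth pts at tips', [Q[int(v),int(u)].round(1) for u,v in cr([(300,330),(395,320),(340,395)])])
f=grab('top'); Q=cloud(f); m=(abs(Q[...,0]-450)<70)&(abs(Q[...,1]+370)<80)
a=cv2.resize(f['color'][215:350,250:420],None,fx=4,fy=4,interpolation=cv2.INTER_CUBIC); cv2.imwrite('pics/g2.png',a[:,:,::-1])
E
```

```text
tips [[ 482.  -404.    16.7]
 [ 454.9 -453.6   16.7]]
rib top [[ 459.9 -378.    37. ]
 [ 424.5 -365.9   37. ]] plate corners [[ 393.5 -393.9   10. ]
 [ 438.2 -299.6   10. ]
 [ 502.1 -335.    10. ]]
depth pts at tips [array([ 455.1, -341.1,   73.5]), array([ 428.2, -397.4,   68.1]), array([ 439.7, -368. ,   27. ])]
```

View pics/g2.png

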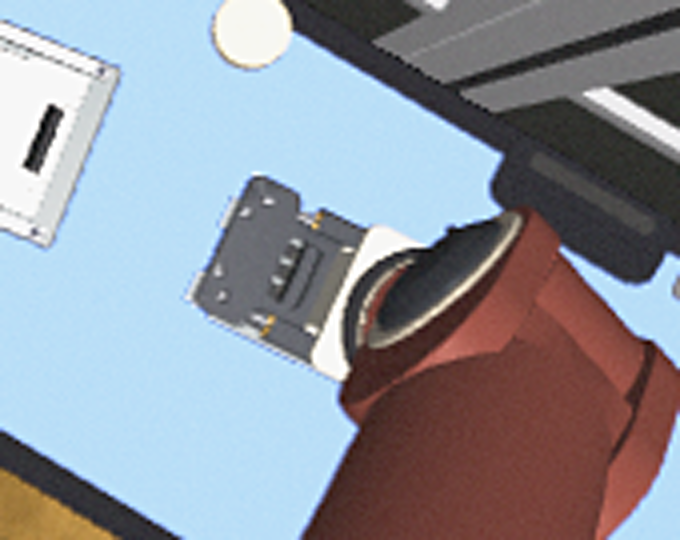

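The top view shows the gripper body over the cassette, which is undisturbed, but the side depth puts the fingertips higher than the reading does. I'll re-check with a fresh frame.

```bash
python3 - <<'E'
from h import *
from plant import sensors,ctrl
o=load('side'); f=grab('side'); print('changed px',(abs(o['color'].astype(int)-f['color']).max(2)>40).sum(), ctrl.nose_length)
s=sensors.state(); print(s['time_s'],s['eef_pos'],s['ee_rot'],s['qpos'],s['finger_gap'])
Q=cloud(f)
cr=lambda a:np.array(a)/4+[290-.375,130-.375]
for u in(298,310,390,402):
    print(u,[Q[int(v),int(x)].round(0).tolist() for x,v in cr([(u,y) for y in range(290,370,8)])])
a=cv2.resize(f['color'][130:280,290:480],None,fx=4,fy=4,interpolation=cv2.INTER_CUBIC); cv2.imwrite('pics/g3.png',a[:,:,::-1])
E
```

```text
changed px 6 17.0
2.15 [ 445.76943922 -380.0445438    33.34443986] [ 9.75412514e-01 -2.20386200e-01  5.50753687e-04  2.18064978e-04] [ 0.56922268  0.72992096  0.16056371  1.78685445 -0.18018048  0.63784802
 -1.18069777] 46.84228823651597
298 [[457.0, -338.0, 98.0], [457.0, -340.0, 93.0], [456.0, -339.0, 89.0], [457.0, -342.0, 82.0], [456.0, -341.0, 78.0], [456.0, -343.0, 72.0], [456.0, -345.0, 66.0], [455.0, -343.0, 63.0], [455.0, -345.0, 56.0], [495.0, -420.0, 1.0]]
310 [[454.0, -346.0, 96.0], [454.0, -348.0, 91.0], [454.0, -348.0, 86.0], [453.0, -347.0, 82.0], [453.0, -348.0, 76.0], [452.0, -348.0, 72.0], [452.0, -349.0, 66.0], [453.0, -352.0, 60.0], [451.0, -351.0, 55.0], [451.0, -352.0, 50.0]]
390 [[434.0, -399.0, 83.0], [432.0, -397.0, 79.0], [431.0, -396.0, 75.0], [430.0, -396.0, 70.0], [429.0, -395.0, 66.0], [430.0, -399.0, 59.0], [429.0, -398.0, 55.0], [462.0, -472.0, 3.0], [458.0, -466.0, 2.0], [454.0, -457.0, 2.0]]
402 [[428.0, -402.0, 84.0], [427.0, -400.0, 80.0], [426.0, -401.0, 75.0], [426.0, -403.0, 69.0], [426.0, -403.0, 64.0], [425.0, -404.0, 59.0], [462.0, -487.0, 3.0], [457.0, -478.0, 3.0], [453.0, -471.0, 2.0], [448.0, -461.0, 2.0]]
```

```bash
python3 - <<'E'
from h import *
f=load('side'); im=cv2.imread('pics/side0.png')
T=np.array(f['world_from_camera'])
for uv in[(543,150),(548,153),(553,150)]:
    for z in(140,160,180,186,200,220,240): print(uv,z,ray_plane(f,[uv],z)[0].round(0)[:2],end=' ')
    print()
# current: lowest points of gripper cloud, both views
for n in('side','top'):
    Q=cloud(load(n)); m=(abs(Q[...,0]-445)<80)&(abs(Q[...,1]+380)<110)&(Q[...,2]>43)
    p=Q[m]; print(n,m.sum(),np.histogram(p[:,2],bins=range(40,320,20)))
cv2.imwrite('pics/s0c.png',cv2.resize(im[20:170,470:560],None,fx=4,fy=4))
E
```

```text
(543, 150) 140 [ 231. -838.] (543, 150) 160 [ 224. -773.] (543, 150) 180 [ 217. -708.] (543, 150) 186 [ 215. -688.] (543, 150) 200 [ 210. -643.] (543, 150) 220 [ 203. -578.] (543, 150) 240 [ 196. -513.] 
(548, 153) 140 [ 217. -824.] (548, 153) 160 [ 210. -759.] (548, 153) 180 [ 204. -695.] (548, 153) 186 [ 202. -676.] (548, 153) 200 [ 198. -631.] (548, 153) 220 [ 192. -567.] (548, 153) 240 [ 185. -502.] 
(553, 150) 140 [ 211. -859.] (553, 150) 160 [ 205. -792.] (553, 150) 180 [ 199. -726.] (553, 150) 186 [ 198. -706.] (553, 150) 200 [ 194. -660.] (553, 150) 220 [ 188. -594.] (553, 150) 240 [ 182. -527.] 
side 10391 (array([  47,  157,  178,  189,  172,  828, 1228,  351,  296,  493,  353,
        378,  409]), array([ 40,  60,  80, 100, 120, 140, 160, 180, 200, 220, 240, 260, 280,
       300]))
top 11710 (array([  0,   0,   0,   0,   8, 262, 757,  48,  56, 340,  50,  52,   3]), array([ 40,  60,  80, 100, 120, 140, 160, 180, 200, 220, 240, 260, 280,
       300]))
```

View pics/s0c.png

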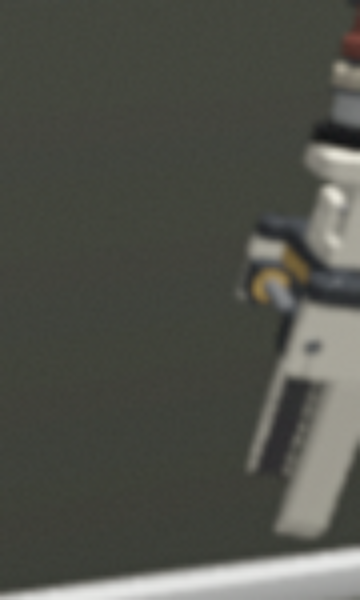

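The cameras consistently show the fingertips at about z≈50 while the reading implies 16. The gripper therefore stands about 34 mm higher than the reading, both here and at the start, while xy agrees. I'll trust the cameras and descend in small, checked steps.

Call:
apply_moves(slide=[[0,0,-1.2],[0,0,-1.0],[0,0,-0.6],[0,0,0],[0,0,0]], rotation=[[0,0,0],[0,0,0],[0,0,0],[0,0,0],[0,0,0]], grip=[0.5,0.5,0.5,0.5,0.5])

```text
time_s: 2.65
eef_pos: [445.2, -379.8, 4.3]
ee_rot: [0.975, -0.221, -0.0, -0.0]
wrist_force: [-0.0, 0.7, -0.3]
finger_gap: 46.2
finger_force: 0.0
```

```bash
python3 - <<'E'
from h import *
from plant import sensors
s=sensors.state(); print(s['eef_pos'],s['wrist_force'])
f=grab('side'); a=cv2.resize(f['color'][150:270,310:450],None,fx=5,fy=5,interpolation=cv2.INTER_CUBIC); cv2.imwrite('pics/g4.png',a[:,:,::-1])
E
```

```text
[ 445.22754582 -379.83095682    4.31856516] [-0.00518512  0.69435329 -0.29893495]
```

View pics/g4.png

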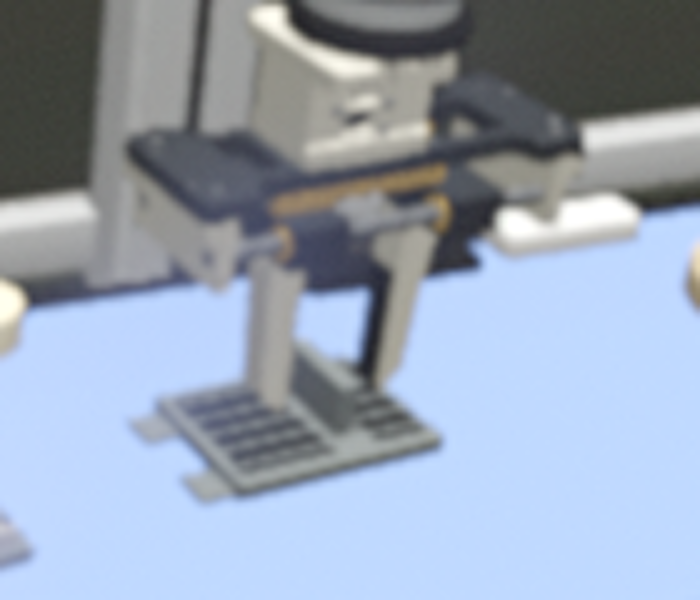

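The fingers now straddle the rib, with tips at crop (270,405) and (385,385). There is no force although the reading says the tips are at -13, so the z bias is confirmed. Next, measure the exact tip height and lateral centring.

```bash
python3 - <<'E'
from h import *
f=load('side'); Q=cloud(f)
cr=lambda a:np.array(a)/5+[310-.4,150-.4]
for u in(258,268,280,392,402):
    print(u,[Q[int(round(v)),int(round(x))].round(0).tolist() for x,v in cr([(u,y) for y in range(340,420,6)])])
a=np.radians(64.5); R=np.array([[np.cos(a),np.sin(a)],[-np.sin(a),np.cos(a)]])
d=(Q[...,:2]-[445.2,-380.5])@R.T; z=Q[...,2]
m=(abs(d[...,0])<3.5)&(abs(d[...,1])<40)&(z>32)&(z<42); print('rib top pts',m.sum(),np.median(d[m],axis=0),np.percentile(d[m][:,1],[3,97]))
for sg in(1,-1):
    m=(d[...,0]*sg>18)&(d[...,0]*sg<50)&(abs(d[...,1])<40)&(z>28)&(z<75); print(sg,m.sum(),np.percentile(d[m],[3,50,97],axis=0).round(1).tolist(), np.percentile(z[m],1))
E
```

```text
258 [[460.0, -340.0, 57.0], [459.0, -340.0, 55.0], [460.0, -341.0, 51.0], [459.0, -340.0, 50.0], [458.0, -339.0, 48.0], [458.0, -340.0, 42.0], [459.0, -342.0, 38.0], [457.0, -340.0, 38.0], [458.0, -342.0, 34.0], [456.0, -340.0, 33.0], [466.0, -359.0, 14.0], [466.0, -360.0, 11.0], [463.0, -355.0, 11.0], [461.0, -352.0, 11.0]]
268 [[455.0, -341.0, 58.0], [455.0, -342.0, 55.0], [455.0, -341.0, 53.0], [454.0, -341.0, 51.0], [455.0, -343.0, 47.0], [454.0, -341.0, 44.0], [454.0, -342.0, 41.0], [454.0, -344.0, 37.0], [454.0, -343.0, 35.0], [453.0, -343.0, 33.0], [453.0, -345.0, 26.0], [463.0, -363.0, 11.0], [459.0, -357.0, 13.0], [458.0, -356.0, 11.0]]
280 [[453.0, -350.0, 55.0], [452.0, -349.0, 53.0], [451.0, -348.0, 52.0], [452.0, -349.0, 49.0], [451.0, -349.0, 46.0], [450.0, -348.0, 42.0], [450.0, -349.0, 39.0], [450.0, -350.0, 36.0], [450.0, -350.0, 33.0], [450.0, -351.0, 30.0], [450.0, -352.0, 24.0], [451.0, -355.0, 20.0], [456.0, -364.0, 11.0], [453.0, -359.0, 12.0]]
392 [[426.0, -401.0, 44.0], [425.0, -400.0, 42.0], [426.0, -402.0, 39.0], [426.0, -403.0, 36.0], [425.0, -403.0, 33.0], [425.0, -404.0, 27.0], [441.0, -439.0, 1.0], [437.0, -433.0, 3.0], [436.0, -432.0, 1.0], [427.0, -413.0, 11.0], [423.0, -406.0, 11.0], [420.0, -400.0, 12.0], [419.0, -398.0, 11.0], [418.0, -396.0, 10.0]]
402 [[424.0, -406.0, 43.0], [424.0, -408.0, 39.0], [423.0, -406.0, 38.0], [423.0, -407.0, 35.0], [422.0, -407.0, 33.0], [439.0, -446.0, 2.0], [436.0, -441.0, 2.0], [435.0, -438.0, 2.0], [433.0, -435.0, 1.0], [429.0, -428.0, 4.0], [419.0, -407.0, 13.0], [418.0, -406.0, 11.0], [416.0, -401.0, 11.0], [414.0, -398.0, 11.0]]
rib top pts 19 [ 1.73968698 13.43309027] [-18.10121787  23.03920231]
1 181 [[27.2, -8.3], [39.9, 7.0], [43.5, 9.4]] 29.746072027817025
-1 185 [[-35.1, -7.3], [-22.5, 6.6], [-19.4, 9.5]] 28.361434289954833
```

Call:
apply_moves(slide=[[-0.05,-0.1,-0.3],[0,0,-0.2],[0,0,-0.2],[0,0,0]], rotation=[[0,0,0],[0,0,0],[0,0,0],[0,0,0]], grip=[0.5,0.5,0.5,0.5])

```text
time_s: 3.1
eef_pos: [444.8, -380.7, -2.5]
ee_rot: [0.975, -0.22, -0.0, -0.0]
wrist_force: [0.5, 0.2, -0.2]
finger_gap: 46.5
finger_force: 0.0
```

Call:
apply_moves(slide=[[0,0,0],[0,0,0],[0,0,0],[0,0,0],[0,0,0],[0,0,0],[0,0,0],[0,0,0]], rotation=[[0,0,0],[0,0,0],[0,0,0],[0,0,0],[0,0,0],[0,0,0],[0,0,0],[0,0,0]], grip=[0.7,0.8,0.9,0.9,0.95,1,1,1], grip_force=40)

```text
time_s: 3.9
eef_pos: [445.2, -380.4, -2.2]
ee_rot: [0.975, -0.22, 0.0, -0.0]
wrist_force: [0.6, 1.3, 1.3]
finger_gap: 9.4
finger_force: 40.0
```

Gripped: gap 9.4 mm at 40 N. Now lift, carry it over and tilt.

Call:
apply_moves(slide=[[0,0,0.5],[0,0,1.5],[0,0,3],[0,0,4],[0,0,1.2],[0,0,0],[0,0,0]], rotation=[[0,0,0],[0,0,0],[0,0,0],[0,0,1.8],[0,0,1.9],[0,0,0],[0,0,0]], grip=[1,1,1,1,1,1,1])

```text
time_s: 4.6
eef_pos: [444.1, -380.3, 99.0]
ee_rot: [0.982, -0.189, -0.001, -0.0]
wrist_force: [0.3, -0.1, -2.2]
finger_gap: 9.6
finger_force: 40.0
```

Call:
apply_moves(slide=[[0.7,1.2,0],[1.6,3.0,0],[1.8,3.5,0],[1.8,3.5,0],[1.8,3.5,0],[1.8,3.4,0],[1.1,2.2,0],[0.4,0.8,0]], rotation=[[0,0,0],[-3.7,1.48,0],[-3.7,1.48,0],[-3.7,1.48,0],[-3.7,1.48,0],[-3.7,1.48,0],[-3.8,1.48,0],[0,0,0]], grip=[1,1,1,1,1,1,1,1])

```text
time_s: 5.4
eef_pos: [557.7, -158.8, 95.1]
ee_rot: [0.962, -0.177, -0.04, 0.202]
wrist_force: [0.5, -0.6, -2.5]
finger_gap: 9.7
finger_force: 40.0
```

Call:
apply_moves(slide=[[0,0,0],[0,0,0],[0,0,0]], rotation=[[0,0,0],[0,0,0],[0,0,0]], grip=[1,1,1])

```text
time_s: 5.7
eef_pos: [553.2, -172.7, 100.1]
ee_rot: [0.96, -0.187, -0.04, 0.205]
wrist_force: [-0.4, 0.2, -0.3]
finger_gap: 9.7
finger_force: 40.0
```

```bash
python3 - <<'E'
from h import *
from plant import sensors
from scipy.spatial.transform import Rotation as R
s=sensors.state(); print(s['time_s'],s['eef_pos'],s['wrist_force'],s['finger_gap']); print(R.from_quat(s['ee_rot']).as_matrix().round(3))
f=grab('side'); a=cv2.resize(f['color'][120:300,170:370],None,fx=3,fy=3,interpolation=cv2.INTER_CUBIC)
g=grab('top'); b=cv2.resize(g['color'][170:300,160:330],None,fx=3,fy=3,interpolation=cv2.INTER_CUBIC)
cv2.imwrite('pics/t1.png',a[:,:,::-1]); cv2.imwrite('pics/t1t.png',b[:,:,::-1])
E
```

```text
5.7 [ 553.20665661 -172.68820982  100.06101656] [-0.35815931  0.18740362 -0.26495089] 9.699098555213485
[[ 0.927 -0.343 -0.153]
 [-0.376 -0.846 -0.378]
 [ 0.     0.408 -0.913]]
```

View pics/t1.png

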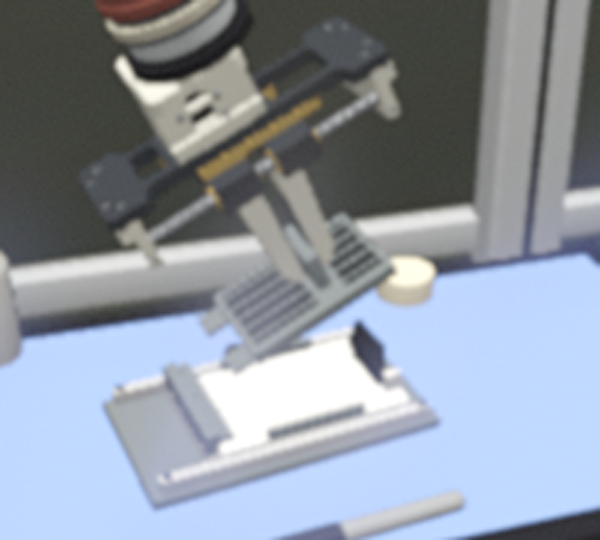

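The side view shows the cassette tilted with its tongue end down, tongues at crop (212,320) and (240,358). It is above the dock, with the lip at (195,400) and the catch at (368,350). Now to measure the cassette in the dock frame.

```bash
cat >> h.py <<'E'
C=np.array([566.7,-142.]); A=np.radians(68.3); RD=np.array([[np.cos(A),np.sin(A)],[-np.sin(A),np.cos(A)]])
def todock(Q):
    d=np.array(Q,float).copy(); d[...,:2]=(Q[...,:2]-C)@RD.T; return d
E
python3 - <<'E'
from h import *
for n,(x0,y0,k) in {'side':(170,120,3)}.items():
    f=load(n); D=todock(cloud(f))
    # plate region pixels: rough polygon from crop
    poly=np.array([(225,300),(340,222),(390,268),(258,350)])/k+[x0,y0]
    m=np.zeros(D.shape[:2],np.uint8); cv2.fillPoly(m,[poly.astype(int)],1)
    p=D[m>0]; p=p[~np.isnan(p[:,2])]
    ok=np.ones(len(p),bool)
    for _ in range(8):
        c,*_=np.linalg.lstsq(np.c_[p[ok,:2],np.ones(ok.sum())],p[ok,2],rcond=None); r=p[:,2]-np.c_[p[:,:2],np.ones(len(p))]@c; ok=abs(r)<3
    print('plane',c.round(4),ok.sum(),'tilt',np.degrees(np.arctan(c[:2])).round(1))
    # intersect rays for named corners with that plane (top of plate); tongues are 6 lower
    T=np.array(f['world_from_camera'])
    def hit(uv,off):
        s=slopes(f,uv); d=np.c_[s[:,0],-s[:,1],-np.ones(len(s))]@T[:3,:3].T; o=T[:3,3].copy()
        do=d.copy(); do[:,:2]=d[:,:2]@RD.T; oo=o.copy(); oo[:2]=RD@(o[:2]-C)
        nrm=np.array([-c[0],-c[1],1]); q=c[2]+off*np.linalg.norm(nrm)
        t=(q-oo@nrm)/(do@nrm); return oo+do*t[:,None]
    cr=lambda a:np.array(a)/3+[170-.33,120-.33]
    print('plate corners (near tongue, near catch, far catch, far tongue)',hit(cr([(258,353),(395,268),(343,214),(222,292)]),0).round(1).tolist())
    print('tongue tip corners near/far',hit(cr([(236,366),(207,328)]),-6).round(1).tolist())
    # side-camera lip edge & catch
    print('lip mouth top edge',[np.round(todock(ray_plane(f,cr([q]),36))[0],1).tolist() for q in((225,438),(185,364))])
    print('wall back top edge',[np.round(todock(ray_plane(f,cr([q]),36))[0],1).tolist() for q in((210,446),(168,368))])
    z=todock(ray_plane(f,cr([(155,503),(437,418),(108,405)]),10)); print('dock base corners',z.round(1).tolist())
E
```

```text
plane [-4.460000e-01 -6.200000e-03  1.004361e+02] 856 tilt [-24.   -0.4]
plate corners (near tongue, near catch, far catch, far tongue) [[27.6, 42.2, 87.9], [-63.8, 46.4, 128.6], [-65.0, -30.8, 129.6], [23.6, -31.1, 90.1]]
tongue tip corners near/far [[39.3, 33.8, 76.2], [40.8, -14.9, 75.8]]
lip mouth top edge [[54.3, 49.9, 36.0], [50.8, -36.9, 36.0]]
wall back top edge [[65.6, 53.4, 36.0], [62.9, -37.2, 36.0]]
dock base corners [[105.4, 60.7, 10.0], [-94.4, 58.5, 10.0], [104.3, -48.1, 10.0]]
```

```bash
python3 - <<'E'
from h import *
f=load('top'); im=cv2.imread('pics/top0.png')[:,:,::-1].astype(float)
# subpixel: blueness = B - R, edge at mid level along normals
bl=cv2.GaussianBlur(im[...,2]-im[...,0],(0,0),0.7)
T=np.array(f['world_from_camera'])
def proj(p):
    q=(p-T[:3,3])@T[:3,:3]; s=np.c_[q[:,0]/-q[:,2],-q[:,1]/-q[:,2]]; r=(s**2).sum(1,keepdims=True); s=s*(1+f['k1']*r); return s*[f['fx'],f['fy']]+[f['cx'],f['cy']]
def edge(o,yaw,zs,p0,p1,nrm,half=9):
    # frame o,yaw; edge from p0 to p1, outward nrm ; returns offset/slope along normal
    R=np.array([[np.cos(yaw),-np.sin(yaw)],[np.sin(yaw),np.cos(yaw)]]); out=[]
    for t in np.linspace(.08,.92,40):
        b=np.array(p0)*(1-t)+np.array(p1)*t; k=np.arange(-half,half+.01,.25)
        w=(R@(b[:,None]+np.array(nrm)[:,None]*k)).T+o; uv=proj(np.c_[w,np.full(len(w),zs)]).astype(np.float32)
        v=cv2.remap(bl.astype(np.float32),uv[:,0:1],uv[:,1:2],cv2.INTER_LINEAR).ravel(); g=np.diff(v); i=g.argmax()
        lv=(v[-1]+np.median(v[:8]))/2; j=np.where((v[:-1]<lv)&(v[1:]>=lv))[0]
        if len(j): j=j[abs(j-i).argmin()]; out.append((t,k[j]+.25*(lv-v[j])/(v[j+1]-v[j])))
    out=np.array(out); ok=abs(out[:,1]-np.median(out[:,1]))<1.5; s,c=np.polyfit(out[ok,0],out[ok,1],1); return round(c+s*.5,2),round(s,2),ok.sum()
for z in(0,10):
    print('dock z',z,{n:edge(C,A,z,a,b,m) for n,a,b,m in(('+y',(-102,58),(102,58),(0,1)),('-y',(-102,-58),(102,-58),(0,-1)),('+x',(102.5,-55),(102.5,55),(1,0)),('-x',(-102.5,-55),(-102.5,55),(-1,0)))})
o=np.array([450.,-369.9]); y=np.radians(64.5)
for z in(0,10):
    print('cas z',z,{n:edge(o,y,z,a,b,m) for n,a,b,m in(('+y',(-52,38),(48,38),(0,1)),('-y',(-52,-38),(48,-38),(0,-1)),('-x',(-55,-36),(-55,36),(-1,0)))}, 'tips',[edge(o,y,z,(67,c-9),(67,c+9),(1,0)) for c in(-24,24)])
from plant import sensors
print([sensors.state()['eef_pos'].round(2).tolist() if hasattr(sensors.state()['eef_pos'],'round') else sensors.state()['eef_pos'] for _ in range(2)])
E
```

```text
dock z 0 {'+y': (np.float64(-1.16), np.float64(0.15), np.int64(40)), '-y': (np.float64(0.15), np.float64(-0.25), np.int64(37)), '+x': (np.float64(1.06), np.float64(-0.13), np.int64(40)), '-x': (np.float64(-1.83), np.float64(0.05), np.int64(40))}
dock z 10 {'+y': (np.float64(-1.35), np.float64(0.21), np.int64(40)), '-y': (np.float64(-0.93), np.float64(-0.33), np.int64(37)), '+x': (np.float64(-1.09), np.float64(-0.12), np.int64(40)), '-x': (np.float64(-1.91), np.float64(0.02), np.int64(40))}
cas z 0 {'+y': (np.float64(-0.53), np.float64(0.19), np.int64(40)), '-y': (np.float64(-0.53), np.float64(0.22), np.int64(40)), '-x': (np.float64(0.85), np.float64(0.02), np.int64(40))} tips [(np.float64(-1.01), np.float64(0.29), np.int64(40)), (np.float64(-1.09), np.float64(0.48), np.int64(40))]
cas z 10 {'+y': (np.float64(-0.69), np.float64(0.26), np.int64(40)), '-y': (np.float64(-1.2), np.float64(0.24), np.int64(40)), '-x': (np.float64(-1.52), np.float64(0.07), np.int64(40))} tips [(np.float64(0.04), np.float64(0.26), np.int64(40)), (np.float64(-0.04), np.float64(0.49), np.int64(40))]
[[553.71, -172.27, 100.19], [553.71, -172.27, 100.19]]
```

Sub-pixel edges give the dock at centre (567.0,-141.7) with yaw 68.4°. The cassette needs about -1.5 mm in dock y and +0.45° of yaw. The tongues are about 13 mm short of the lip mouth and 50 mm above the floor. I'll correct that and descend most of the way.

Call:
apply_moves(slide=[[0.14,-0.05,-0.8],[0,0,-1.2],[0,0,-1.2],[0,0,-0.8],[0,0,-0.4],[0,0,0],[0,0,0]], rotation=[[0,0,0.45],[0,0,0],[0,0,0],[0,0,0],[0,0,0],[0,0,0],[0,0,0]], grip=[1,1,1,1,1,1,1])

```text
time_s: 6.5
eef_pos: [556.6, -170.5, 55.9]
ee_rot: [0.961, -0.181, -0.038, 0.204]
wrist_force: [-0.5, 0.1, -1.4]
finger_gap: 10.0
finger_force: 40.0
```

```bash
cat > st.py <<'E'
from h import *
from plant import sensors
s=sensors.state(); p=np.array(s['eef_pos']); w=np.array(s['wrist_force'])
from scipy.spatial.transform import Rotation as R
M=R.from_quat(s['ee_rot']).as_matrix(); C2=np.array([567.,-141.7]); a=np.radians(68.4); RR=np.array([[np.cos(a),np.sin(a)],[-np.sin(a),np.cos(a)]])
print(s['time_s'],'dock xy',(RR@(p[:2]-C2)).round(2),'z',p[2].round(2),'F dock',(RR@w[:2]).round(2),w[2].round(2),'torq',np.round(s['wrist_torque'],3),'yaw',np.degrees(np.arctan2(-M[1,1],-M[0,1])).round(2),'tilt',np.degrees(np.arcsin(M[2,1])).round(2),'roll',np.degrees(M[2,0]).round(2),'gap',round(s['finger_gap'],2))
E
python3 st.py; python3 - <<'E'
from h import *
f=grab('side'); a=cv2.resize(f['color'][180:300,190:350],None,fx=5,fy=5,interpolation=cv2.INTER_CUBIC); cv2.imwrite('pics/t2.png',a[:,:,::-1])
E
```

```text
6.5 dock xy [-30.6   -0.88] z 55.86 F dock [-0.13  0.49] -1.42 torq [ 0.533 -0.264  0.003] yaw 68.65 tilt 24.01 roll 0.06 gap 9.96
```

View pics/t2.png

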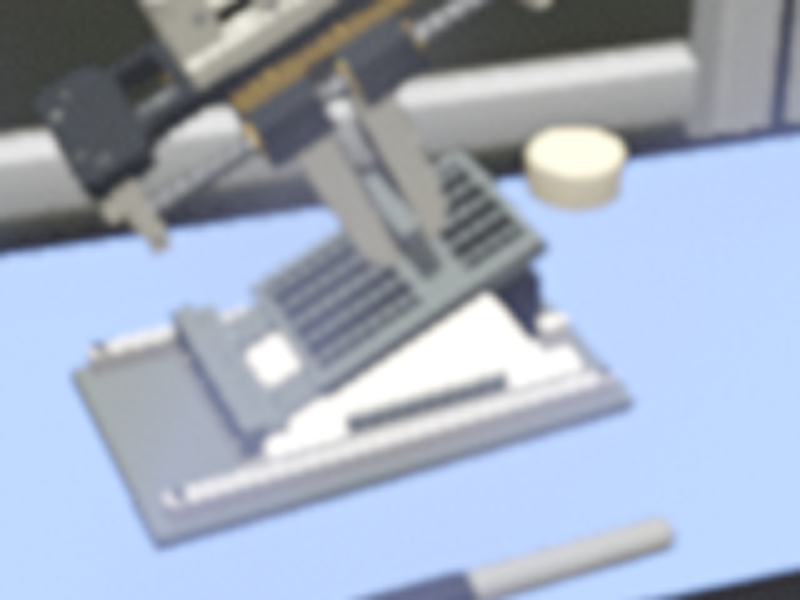

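The cassette is tilted over the bed, its near tongue around crop (275,405), close to the lip at (230,380). I need the distance from the tip to the lip from the depth.

```bash
python3 - <<'E'
from h import *
f=load('side'); D=todock(cloud(f))
poly=(np.array([(275,290),(360,240),(420,300),(325,375)])/5+[190,180]).astype(int)
m=np.zeros(D.shape[:2],np.uint8); cv2.fillPoly(m,[poly],1); p=D[m>0]; p=p[~np.isnan(p[:,2])]; ok=np.ones(len(p),bool)
for _ in range(8):
    c,*_=np.linalg.lstsq(np.c_[p[ok,0],np.ones(ok.sum())],p[ok,2],rcond=None); r=p[:,2]-p[:,0]*c[0]-c[1]; ok=abs(r)<3
print('plate z =',c,'tilt',np.degrees(np.arctan(c[0])),ok.sum())
x,y,z=D[...,0],D[...,1],D[...,2]
for y0 in(28,-18,5):   # near tongue, far tongue, gap rows (side cam y offset ~+5)
    for lo in range(10,80,3):
        b=(abs(y-y0)<9)&(x>=lo)&(x<lo+3)&(z>8)&(z<90)
        if b.any(): print((lo+1.5,np.percentile(z[b],[5,50,95]).round(0).tolist(),int(b.sum())),end=' ')
    print('\n')
E
```

```text
plate z = [-0.44232073 57.63026261] tilt -23.860799750421577 423
(11.5, [20.0, 52.0, 53.0], 13) (14.5, [21.0, 51.0, 53.0], 17) (17.5, [20.0, 48.0, 50.0], 17) (20.5, [21.0, 47.0, 49.0], 15) (23.5, [20.0, 34.0, 49.0], 18) (26.5, [20.0, 45.0, 47.0], 21) (29.5, [22.0, 43.0, 46.0], 19) (32.5, [21.0, 36.0, 43.0], 24) (35.5, [20.0, 33.0, 36.0], 21) (38.5, [21.0, 33.0, 34.0], 14) (41.5, [20.0, 31.0, 33.0], 18) (44.5, [24.0, 31.0, 32.0], 8) (47.5, [26.0, 35.0, 36.0], 8) (50.5, [27.0, 35.0, 36.0], 10) (53.5, [33.0, 34.0, 35.0], 12) (56.5, [37.0, 38.0, 38.0], 5) (59.5, [36.0, 37.0, 38.0], 9) (62.5, [23.0, 37.0, 38.0], 11) (65.5, [10.0, 24.0, 36.0], 36) (68.5, [10.0, 11.0, 12.0], 9) (71.5, [10.0, 11.0, 12.0], 9) (74.5, [10.0, 11.0, 12.0], 10) (77.5, [9.0, 11.0, 12.0], 7) (80.5, [10.0, 11.0, 12.0], 8) 

(11.5, [51.0, 53.0, 54.0], 10) (14.5, [50.0, 51.0, 52.0], 9) (17.5, [49.0, 50.0, 52.0], 10) (20.5, [49.0, 49.0, 50.0], 7) (23.5, [20.0, 47.0, 49.0], 11) (26.5, [20.0, 44.0, 48.0], 16) (29.5, [20.0, 43.0, 45.0], 18) (32.5, [21.0, 36.0, 44.0], 24) (35.5, [20.0, 32.0, 36.0], 14) (38.5, [21.0, 33.0, 3
[... 430 characters left out ...]
0) 

(11.5, [52.0, 53.0, 54.0], 9) (14.5, [51.0, 51.0, 52.0], 8) (17.5, [49.0, 50.0, 52.0], 10) (20.5, [48.0, 48.0, 50.0], 10) (23.5, [46.0, 47.0, 48.0], 9) (26.5, [45.0, 46.0, 47.0], 10) (29.5, [21.0, 44.0, 46.0], 15) (32.5, [27.0, 43.0, 43.0], 7) (35.5, [21.0, 21.0, 21.0], 3) (38.5, [20.0, 21.0, 23.0], 4) (41.5, [21.0, 21.0, 21.0], 1) (47.5, [34.0, 36.0, 36.0], 6) (50.5, [33.0, 34.0, 36.0], 10) (53.5, [34.0, 35.0, 35.0], 8) (56.5, [34.0, 37.0, 39.0], 7) (59.5, [36.0, 37.0, 38.0], 9) (62.5, [36.0, 37.0, 38.0], 7) (65.5, [11.0, 24.0, 37.0], 38) (68.5, [11.0, 12.0, 13.0], 9) (71.5, [10.0, 11.0, 12.0], 8) (74.5, [10.0, 12.0, 12.0], 7) (77.5, [10.0, 11.0, 12.0], 6) (80.5, [10.0, 11.0, 12.0], 9)
```

The depth shows the tongue tips (x≈45, z≈27-31) right at the lip mouth (x≈46). The extra tool length is therefore along the tool axis, so the tilt pivot sits near the cassette's underside. I'll back off 11 mm and then feel for the floor.

Call:
apply_moves(slide=[[-0.2,-0.5,0],[-0.2,-0.52,0],[0,0,0],[0,0,-0.2],[0,0,-0.1],[0,0,0],[0,0,0]], rotation=[[0,0,0],[0,0,0],[0,0,0],[0,0,0],[0,0,0],[0,0,0],[0,0,0]], grip=[1,1,1,1,1,1,1])

```text
time_s: 7.25
eef_pos: [552.4, -180.3, 52.6]
ee_rot: [0.961, -0.181, -0.038, 0.204]
wrist_force: [0.7, -0.4, -1.4]
finger_gap: 9.5
finger_force: 40.0
```

```bash
python3 st.py
```

```text
7.25 dock xy [-41.29  -0.64] z 52.62 F dock [-0.11 -0.81] -1.42 torq [ 0.552 -0.23  -0.002] yaw 68.68 tilt 23.99 roll 0.02 gap 9.49
```

Call:
apply_moves(slide=[[0,0,-0.1],[0,0,-0.05],[0,0,0]], rotation=[[0,0,0],[0,0,0],[0,0,0]], grip=[1,1,1])

```text
time_s: 7.55
eef_pos: [552.3, -180.5, 51.1]
ee_rot: [0.961, -0.181, -0.038, 0.204]
wrist_force: [0.0, 1.0, -2.1]
finger_gap: 9.6
finger_force: 40.0
```

```bash
python3 st.py
```

```text
7.55 dock xy [-41.48  -0.58] z 51.14 F dock [0.96 0.36] -2.14 torq [ 0.549 -0.161  0.007] yaw 68.67 tilt 24.0 roll 0.02 gap 9.63
```

Call:
apply_moves(slide=[[0,0,-0.07],[0,0,-0.03],[0,0,0]], rotation=[[0,0,0],[0,0,0],[0,0,0]], grip=[1,1,1])

```text
time_s: 7.85
eef_pos: [552.3, -180.6, 50.2]
ee_rot: [0.961, -0.181, -0.038, 0.204]
wrist_force: [0.6, -0.3, -1.0]
finger_gap: 9.3
finger_force: 40.0
```

Call:
apply_moves(slide=[[0,0,-0.07],[0,0,-0.03],[0,0,0]], rotation=[[0,0,0],[0,0,0],[0,0,0]], grip=[1,1,1])

```text
time_s: 8.15
eef_pos: [552.4, -180.8, 49.8]
ee_rot: [0.961, -0.181, -0.038, 0.205]
wrist_force: [-0.8, 0.1, 2.3]
finger_gap: 9.7
finger_force: 40.0
```

```bash
python3 st.py
```

```text
8.15 dock xy [-41.77  -0.8 ] z 49.76 F dock [-0.19  0.83] 2.3 torq [ 0.515  0.013 -0.05 ] yaw 68.63 tilt 24.01 roll 0.05 gap 9.75
```

Light floor contact at reading z≈50. I'll ease the tilt to 20° for more margin under the lip, hold the tips near the floor, and correct y slightly.

Call:
apply_moves(slide=[[-0.04,0.01,0.05],[0,0,-0.22],[0,0,-0.22],[0,0,0],[0,0,0]], rotation=[[0,0,-0.2],[1.86,-0.74,0],[1.86,-0.74,0],[0,0,0],[0,0,0]], grip=[1,1,1,1,1])

```text
time_s: 8.65
eef_pos: [551.6, -180.6, 45.1]
ee_rot: [0.967, -0.185, -0.032, 0.17]
wrist_force: [-1.0, 0.8, -1.1]
finger_gap: 9.7
finger_force: 40.0
```

```bash
python3 st.py
```

```text
8.65 dock xy [-41.88  -0.  ] z 45.07 F dock [0.42 1.2 ] -1.1 torq [ 0.495 -0.121 -0.018] yaw 68.39 tilt 19.95 roll 0.03 gap 9.75
```

Call:
apply_moves(slide=[[0,0,-0.06],[0,0,-0.04],[0,0,0]], rotation=[[0,0,0],[0,0,0],[0,0,0]], grip=[1,1,1])

```text
time_s: 8.95
eef_pos: [552.0, -180.3, 44.6]
ee_rot: [0.967, -0.184, -0.032, 0.171]
wrist_force: [-1.6, -0.2, 1.7]
finger_gap: 9.9
finger_force: 40.0
```

```bash
python3 st.py
```

```text
8.95 dock xy [-41.45  -0.29] z 44.59 F dock [-0.76  1.47] 1.73 torq [ 0.393  0.147 -0.029] yaw 68.48 tilt 20.02 roll 0.04 gap 9.9
```

Contact again. Raise 0.5 mm and advance towards the mouth.

Call:
apply_moves(slide=[[0,0,0.05],[0.11,0.28,0],[0.11,0.28,0],[0.07,0.19,0],[0.07,0.19,0],[0,0,0]], rotation=[[0,0,0],[0,0,0],[0,0,0],[0,0,0],[0,0,0],[0,0,0]], grip=[1,1,1,1,1,1])

```text
time_s: 9.55
eef_pos: [555.9, -170.5, 44.7]
ee_rot: [0.968, -0.184, -0.032, 0.17]
wrist_force: [0.4, 0.1, 0.6]
finger_gap: 9.6
finger_force: 40.0
```

```bash
python3 st.py
```

```text
9.55 dock xy [-30.88  -0.24] z 44.75 F dock [ 0.25 -0.35] 0.63 torq [ 0.341 -0.118  0.056] yaw 68.49 tilt 19.97 roll 0.05 gap 9.58
```

Call:
apply_moves(slide=[[0.06,0.14,0],[0.06,0.14,0],[0,0,0]], rotation=[[0,0,0],[0,0,0],[0,0,0]], grip=[1,1,1])

```text
time_s: 9.85
eef_pos: [556.8, -168.0, 44.8]
ee_rot: [0.968, -0.184, -0.032, 0.171]
wrist_force: [-0.1, 0.2, -0.6]
finger_gap: 9.5
finger_force: 40.0
```

```bash
python3 st.py
```

```text
9.85 dock xy [-28.19  -0.17] z 44.77 F dock [0.19 0.17] -0.62 torq [ 0.291 -0.056 -0.001] yaw 68.47 tilt 19.98 roll 0.03 gap 9.46
```

Call:
apply_moves(slide=[[0.06,0.14,0],[0.06,0.14,0],[0,0,0]], rotation=[[0,0,0],[0,0,0],[0,0,0]], grip=[1,1,1])

```text
time_s: 10.15
eef_pos: [558.1, -165.1, 44.8]
ee_rot: [0.968, -0.184, -0.032, 0.17]
wrist_force: [-0.4, -0.8, -0.5]
finger_gap: 10.1
finger_force: 40.0
```

Call:
apply_moves(slide=[[0.04,0.09,0],[0.04,0.09,0],[0,0,0]], rotation=[[0,0,0],[0,0,0],[0,0,0]], grip=[1,1,1])

```text
time_s: 10.45
eef_pos: [558.8, -163.5, 44.8]
ee_rot: [0.967, -0.184, -0.032, 0.171]
wrist_force: [0.1, -0.7, 0.1]
finger_gap: 9.9
finger_force: 40.0
```

```bash
python3 st.py; python3 - <<'E'
from h import *
f=grab('side'); D=todock(cloud(f)); x,y,z=D[...,0],D[...,1],D[...,2]
for y0 in(28,-18,5):
    for lo in range(26,60,3):
        b=(abs(y-y0)<9)&(x>=lo)&(x<lo+3)&(z>8)&(z<90)
        if b.any(): print((lo+1.5,np.percentile(z[b],[5,50,95]).round(0).tolist(),int(b.sum())),end=' ')
    print()
E
```

```text
10.45 dock xy [-23.26  -0.38] z 44.8 F dock [-0.6  -0.35] 0.09 torq [ 0.315 -0.062  0.027] yaw 68.47 tilt 19.99 roll 0.04 gap 9.95
(27.5, [21.0, 41.0, 42.0], 12) (30.5, [21.0, 40.0, 41.0], 15) (33.5, [20.0, 38.0, 40.0], 16) (36.5, [21.0, 37.0, 39.0], 15) (39.5, [22.0, 33.0, 37.0], 22) (42.5, [20.0, 28.0, 31.0], 14) (45.5, [34.0, 34.0, 34.0], 1) (48.5, [20.0, 35.0, 37.0], 11) (51.5, [33.0, 34.0, 35.0], 10) (54.5, [34.0, 34.0, 36.0], 5) (57.5, [36.0, 37.0, 38.0], 8) (60.5, [36.0, 38.0, 38.0], 7) 
(27.5, [40.0, 41.0, 43.0], 10) (30.5, [39.0, 40.0, 42.0], 8) (33.5, [38.0, 39.0, 40.0], 8) (36.5, [21.0, 38.0, 39.0], 17) (39.5, [21.0, 33.0, 37.0], 18) (42.5, [27.0, 30.0, 34.0], 10) (45.5, [35.0, 35.0, 35.0], 1) (48.5, [34.0, 35.0, 36.0], 9) (51.5, [33.0, 34.0, 35.0], 7) (54.5, [34.0, 34.0, 35.0], 7) (57.5, [37.0, 38.0, 39.0], 6) (60.5, [37.0, 37.0, 38.0], 7) 
(27.5, [41.0, 41.0, 43.0], 9) (30.5, [39.0, 40.0, 42.0], 9) (33.5, [38.0, 40.0, 41.0], 9) (36.5, [21.0, 37.0, 39.0], 13) (39.5, [21.0, 35.0, 38.0], 18) (48.5, [35.0, 36.0, 36.0], 8) (51.5, [34.0, 35.0, 35.0], 10) (54.5, [32.0, 34.0, 35.0], 8) (57.5, [36.0, 37.0, 38.0], 8) (60.5, [36.0, 37.0, 38.0], 9)
```

The tongues are about 8 mm under the lip, with almost no force. I'll continue gently to the wall.

Call:
apply_moves(slide=[[0.04,0.09,0],[0,0,0]], rotation=[[0,0,0],[0,0,0]], grip=[1,1])

```text
time_s: 10.7
eef_pos: [559.2, -162.6, 44.8]
ee_rot: [0.967, -0.184, -0.032, 0.171]
wrist_force: [-0.1, -0.3, 0.4]
finger_gap: 10.2
finger_force: 40.0
```

Call:
apply_moves(slide=[[0.04,0.09,0],[0,0,0]], rotation=[[0,0,0],[0,0,0]], grip=[1,1])

```text
time_s: 10.9
eef_pos: [559.5, -161.9, 44.8]
ee_rot: [0.967, -0.184, -0.032, 0.171]
wrist_force: [-0.1, -1.1, 0.3]
finger_gap: 9.6
finger_force: 40.0
```

```bash
python3 st.py
```

```text
10.9 dock xy [-21.54  -0.41] z 44.84 F dock [-1.1  -0.28] 0.35 torq [ 0.23  -0.013 -0.034] yaw 68.46 tilt 20.01 roll 0.04 gap 9.55
```

Call:
apply_moves(slide=[[0.02,0.05,0],[0,0,0]], rotation=[[0,0,0],[0,0,0]], grip=[1,1])

```text
time_s: 11.1
eef_pos: [559.5, -161.8, 44.9]
ee_rot: [0.967, -0.184, -0.032, 0.171]
wrist_force: [0.3, -1.1, -0.1]
finger_gap: 9.5
finger_force: 40.0
```

```bash
python3 st.py
```

```text
11.1 dock xy [-21.48  -0.41] z 44.93 F dock [-0.92 -0.73] -0.15 torq [ 0.058  0.027 -0.038] yaw 68.44 tilt 20.04 roll 0.03 gap 9.5
```

Call:
apply_moves(slide=[[0.02,0.05,0],[0,0,0]], rotation=[[0,0,0],[0,0,0]], grip=[1,1])

```text
time_s: 11.3
eef_pos: [559.5, -161.7, 45.0]
ee_rot: [0.967, -0.184, -0.032, 0.171]
wrist_force: [-1.0, -2.0, -0.6]
finger_gap: 9.6
finger_force: 40.0
```

```bash
python3 st.py
```

```text
11.3 dock xy [-21.37  -0.37] z 44.98 F dock [-2.26  0.16] -0.59 torq [-0.34   0.176 -0.011] yaw 68.42 tilt 20.07 roll 0.03 gap 9.62
```

Call:
apply_moves(slide=[[0.02,0.05,0],[0,0,0]], rotation=[[0,0,0],[0,0,0]], grip=[1,1])

```text
time_s: 11.5
eef_pos: [559.5, -161.6, 45.1]
ee_rot: [0.967, -0.184, -0.032, 0.171]
wrist_force: [-1.9, -5.3, 0.4]
finger_gap: 9.6
finger_force: 40.0
```

```bash
python3 st.py
```

```text
11.5 dock xy [-21.22  -0.36] z 45.1 F dock [-5.65 -0.17] 0.41 torq [-0.726  0.305 -0.018] yaw 68.41 tilt 20.1 roll 0.02 gap 9.58
```

The tongues are home at reading dock x ≈ -21.3 with about 5.6 N. I'll relax 1.3 mm and swing down about the tongue tips to ~9°, before the catch slope.

Call:
apply_moves(slide=[[-0.05,-0.12,0],[-0.03,-0.07,-0.24],[-0.03,-0.07,-0.24],[-0.02,-0.05,-0.25],[-0.02,-0.05,-0.25],[-0.015,-0.04,-0.25],[-0.015,-0.04,-0.25],[0,0,0]], rotation=[[0,0,0],[1.7,-0.68,0],[1.7,-0.68,0],[1.7,-0.68,0],[1.7,-0.68,0],[1.7,-0.68,0],[1.7,-0.68,0],[0,0,0]], grip=[1,1,1,1,1,1,1,1])

```text
time_s: 12.3
eef_pos: [558.7, -164.3, 29.9]
ee_rot: [0.979, -0.187, -0.013, 0.076]
wrist_force: [-1.0, -3.2, 0.5]
finger_gap: 9.3
finger_force: 40.0
```

```bash
python3 st.py
```

```text
12.3 dock xy [-24.1   -0.64] z 29.89 F dock [-3.32 -0.19] 0.53 torq [-0.617  0.19  -0.006] yaw 68.32 tilt 8.83 roll 0.14 gap 9.35
```

Call:
apply_moves(slide=[[-0.02,-0.05,0],[0,-0.01,-0.14],[0,0,0]], rotation=[[0,0,0],[0.93,-0.37,0],[0,0,0]], grip=[1,1,1])

```text
time_s: 12.6
eef_pos: [558.9, -164.5, 28.8]
ee_rot: [0.98, -0.186, -0.012, 0.068]
wrist_force: [0.9, -0.7, 0.7]
finger_gap: 9.7
finger_force: 40.0
```

```bash
python3 st.py
```

```text
12.6 dock xy [-24.21  -0.87] z 28.76 F dock [-0.32 -1.14] 0.69 torq [0.014 0.037 0.054] yaw 68.45 tilt 7.91 roll 0.16 gap 9.7
```

Call:
apply_moves(slide=[[0,-0.01,-0.14],[0,-0.01,-0.14],[0,0,0]], rotation=[[0.93,-0.37,0],[0.93,-0.37,0],[0,0,0]], grip=[1,1,1])

```text
time_s: 12.9
eef_pos: [559.1, -164.7, 26.4]
ee_rot: [0.981, -0.187, -0.008, 0.051]
wrist_force: [-0.7, 0.3, 4.0]
finger_gap: 10.0
finger_force: 40.0
```

```bash
python3 st.py
```

```text
12.9 dock xy [-24.33  -1.17] z 26.4 F dock [0.07 0.75] 4.04 torq [ 0.211 -0.003 -0.076] yaw 68.44 tilt 5.87 roll 0.19 gap 10.02
```

The catch is beginning to push back. Continue in small steps, with a small y correction.

Call:
apply_moves(slide=[[-0.04,0.01,-0.14],[-0.02,0.0,-0.07],[0,0,0]], rotation=[[0.93,-0.37,0],[0.46,-0.18,0],[0,0,0]], grip=[1,1,1])

```text
time_s: 13.2
eef_pos: [558.9, -164.7, 24.0]
ee_rot: [0.982, -0.187, -0.005, 0.038]
wrist_force: [2.3, 1.1, 3.3]
finger_gap: 9.5
finger_force: 40.0
```

```bash
python3 st.py
```

```text
13.2 dock xy [-24.4   -0.97] z 24.02 F dock [ 1.87 -1.7 ] 3.27 torq [ 0.311 -0.435  0.047] yaw 68.47 tilt 4.41 roll 0.23 gap 9.52
```

Call:
apply_moves(slide=[[0,0,-0.14],[0,0,-0.07],[0,0,0]], rotation=[[0.93,-0.37,0],[0.46,-0.18,0],[0,0,0]], grip=[1,1,1])

```text
time_s: 13.5
eef_pos: [558.5, -164.6, 21.7]
ee_rot: [0.982, -0.187, -0.003, 0.025]
wrist_force: [3.8, 2.7, 3.2]
finger_gap: 9.3
finger_force: 40.0
```

```bash
python3 st.py
```

```text
13.5 dock xy [-24.43  -0.52] z 21.68 F dock [ 3.91 -2.5 ] 3.18 torq [ 0.637 -0.601  0.001] yaw 68.45 tilt 2.89 roll 0.17 gap 9.35
```

Slight +y cheek contact, so shift back 0.8 mm in -y and continue down.

Call:
apply_moves(slide=[[0.075,-0.03,0],[0,0,-0.14],[0,0,0]], rotation=[[0,0,0],[0.93,-0.37,0],[0,0,0]], grip=[1,1,1])

```text
time_s: 13.8
eef_pos: [558.3, -165.0, 20.2]
ee_rot: [0.982, -0.187, -0.003, 0.017]
wrist_force: [2.8, 3.7, 4.0]
finger_gap: 9.7
finger_force: 40.0
```

```bash
python3 st.py
```

```text
13.8 dock xy [-24.89  -0.49] z 20.2 F dock [ 4.48 -1.2 ] 3.95 torq [ 0.915 -0.476  0.031] yaw 68.44 tilt 1.94 roll 0.07 gap 9.67
```

Call:
apply_moves(slide=[[0,0,-0.14],[0,0,-0.06],[0,0,0]], rotation=[[0.93,-0.37,0],[0.4,-0.16,0],[0,0,0]], grip=[1,1,1])

```text
time_s: 14.1
eef_pos: [557.5, -165.7, 18.0]
ee_rot: [0.982, -0.187, -0.001, 0.005]
wrist_force: [0.4, 1.6, 4.4]
finger_gap: 9.7
finger_force: 40.0
```

```bash
python3 st.py
```

```text
14.1 dock xy [-25.82  -0.  ] z 18.02 F dock [1.61 0.22] 4.41 torq [ 0.881 -0.274 -0.037] yaw 68.4 tilt 0.57 roll 0.02 gap 9.65
```

Call:
apply_moves(slide=[[0,0,-0.08],[0,0,-0.07],[0,0,0]], rotation=[[0.53,-0.21,0],[0,0,0],[0,0,0]], grip=[1,1,1])

```text
time_s: 14.4
eef_pos: [557.6, -165.6, 17.8]
ee_rot: [0.982, -0.187, 0.0, 0.0]
wrist_force: [-1.4, 4.0, 11.3]
finger_gap: 9.3
finger_force: 40.0
```

```bash
python3 st.py; python3 - <<'E'
from h import *
f=grab('side'); D=todock(cloud(f)); x,y,z=D[...,0],D[...,1],D[...,2]
for y0 in(24,5,-14):
    for lo in range(-80,-40,3):
        b=(abs(y-y0)<8)&(x>=lo)&(x<lo+3)&(z>8)&(z<60)
        if b.any(): print((lo+1.5,np.percentile(z[b],[5,50,95]).round(0).tolist()),end=' ')
    print()
E
```

```text
14.4 dock xy [-25.7  -0.1] z 17.76 F dock [3.24 2.73] 11.31 torq [ 0.898  0.257 -0.042] yaw 68.46 tilt 0.02 roll 0.04 gap 9.34
(-78.5, [21.0, 31.0, 35.0]) (-75.5, [21.0, 32.0, 35.0]) (-72.5, [25.0, 36.0, 51.0]) (-69.5, [29.0, 37.0, 51.0]) (-66.5, [30.0, 37.0, 42.0]) (-63.5, [31.0, 32.0, 38.0]) (-60.5, [30.0, 32.0, 33.0]) (-57.5, [30.0, 31.0, 32.0]) (-54.5, [30.0, 32.0, 33.0]) (-51.5, [31.0, 32.0, 33.0]) (-48.5, [31.0, 32.0, 32.0]) (-45.5, [30.0, 32.0, 32.0]) (-42.5, [30.0, 32.0, 32.0]) (-39.5, [30.0, 32.0, 33.0]) 
(-75.5, [51.0, 51.0, 51.0]) (-72.5, [51.0, 52.0, 53.0]) (-69.5, [44.0, 49.0, 52.0]) (-66.5, [32.0, 40.0, 47.0]) (-63.5, [31.0, 33.0, 38.0]) (-60.5, [31.0, 32.0, 32.0]) (-57.5, [31.0, 31.0, 32.0]) (-54.5, [31.0, 32.0, 33.0]) (-51.5, [31.0, 31.0, 32.0]) (-48.5, [30.0, 31.0, 33.0]) (-45.5, [30.0, 31.0, 32.0]) (-42.5, [31.0, 46.0, 56.0]) (-39.5, [30.0, 45.0, 56.0]) 
(-75.5, [51.0, 51.0, 51.0]) (-72.5, [51.0, 52.0, 53.0]) (-69.5, [45.0, 49.0, 51.0]) (-66.5, [37.0, 41.0, 47.0]) (-63.5, [31.0, 34.0, 38.0]) (-60.5, [30.0, 32.0, 32.0]) (-57.5, [30.0, 31.0, 32.0]) (-54.5, [31.0, 31.0, 31.0])
```

The cassette is flat on the bed floor and the catch is over its edge. Relieve the pressure and give a gentle tug to verify.

Call:
apply_moves(slide=[[0,0,0.1],[0,0,0.1],[0,0,0.08],[0,0,0]], rotation=[[0,0,0],[0,0,0],[0,0,0],[0,0,0]], grip=[1,1,1,1])

```text
time_s: 14.85
eef_pos: [557.0, -165.9, 18.7]
ee_rot: [0.982, -0.187, -0.0, 0.001]
wrist_force: [0.4, 1.1, -2.3]
finger_gap: 9.4
finger_force: 40.0
```

```bash
python3 st.py
```

```text
14.85 dock xy [-26.22   0.42] z 18.66 F dock [1.18 0.03] -2.34 torq [ 0.338 -0.066 -0.025] yaw 68.43 tilt 0.07 roll -0.04 gap 9.37
```

Call:
apply_moves(slide=[[0,0,0.1],[0,0,0]], rotation=[[0,0,0],[0,0,0]], grip=[1,1])

```text
time_s: 15.05
eef_pos: [557.0, -166.0, 19.7]
ee_rot: [0.982, -0.187, -0.0, 0.001]
wrist_force: [0.6, 0.6, -4.2]
finger_gap: 9.8
finger_force: 40.0
```

```bash
python3 st.py
```

```text
15.05 dock xy [-26.23   0.35] z 19.71 F dock [ 0.83 -0.35] -4.17 torq [ 0.262 -0.023 -0.018] yaw 68.42 tilt 0.06 roll -0.03 gap 9.77
```

Call:
apply_moves(slide=[[0,0,0.1],[0,0,0]], rotation=[[0,0,0],[0,0,0]], grip=[1,1])

```text
time_s: 15.25
eef_pos: [556.9, -166.0, 20.1]
ee_rot: [0.982, -0.187, -0.0, 0.001]
wrist_force: [1.6, -1.3, -13.4]
finger_gap: 9.7
finger_force: 40.0
```

```bash
python3 st.py
```

```text
15.25 dock xy [-26.29   0.42] z 20.13 F dock [-0.63 -1.99] -13.4 torq [ 0.219 -0.329  0.045] yaw 68.41 tilt 0.07 roll -0.04 gap 9.67
```

The catch holds it: 13 N of resistance to lifting. Set it back down, release and retreat.

Call:
apply_moves(slide=[[0,0,-0.12],[0,0,-0.12],[0,0,0],[0,0,0]], rotation=[[0,0,0],[0,0,0],[0,0,0],[0,0,0]], grip=[1,1,1,1], grip_force=10)

```text
time_s: 15.65
eef_pos: [558.9, -166.3, 19.8]
ee_rot: [0.982, -0.187, 0.002, 0.001]
wrist_force: [0.2, -0.4, -2.4]
finger_gap: 9.9
finger_force: 10.0
```

Call:
apply_moves(slide=[[0,0,0],[0,0,0],[0,0,0],[0,0,0],[0,0,0],[0,0,0]], rotation=[[0,0,0],[0,0,0],[0,0,0],[0,0,0],[0,0,0],[0,0,0]], grip=[0.8,0.7,0.6,0.6,0.6,0.6])

```text
time_s: 16.25
eef_pos: [558.3, -165.8, 19.2]
ee_rot: [0.982, -0.187, 0.001, 0.0]
wrist_force: [-0.2, -0.1, -0.3]
finger_gap: 37.0
finger_force: 0.0
```

Call:
apply_moves(slide=[[0,0,0.5],[0,0,1.5],[0,0,3],[0,0,4],[0,0,4],[0,0,2],[0,0,0],[0,0,0]], rotation=[[0,0,0],[0,0,0],[0,0,0],[0,0,0],[0,0,0],[0,0,0],[0,0,0],[0,0,0]], grip=[0.6,0.6,0.6,0.6,0.6,0.6,0.6,0.6])

```text
time_s: 17.05
eef_pos: [557.9, -165.6, 169.1]
ee_rot: [0.982, -0.187, 0.001, 0.0]
wrist_force: [-0.2, -0.3, -0.3]
finger_gap: 37.4
finger_force: 0.0
```

```bash
python3 st.py; python3 - <<'E'
from h import *
f=grab('side'); a=cv2.resize(f['color'][170:310,170:350],None,fx=4,fy=4,interpolation=cv2.INTER_CUBIC); cv2.imwrite('pics/fin.png',a[:,:,::-1])
D=todock(cloud(f)); x,y,z=D[...,0],D[...,1],D[...,2]
for lo in range(-75,60,9):
    b=(abs(y-30)<8)&(x>=lo)&(x<lo+9)&(z>8)&(z<60); print(lo+4,np.median(z[b]).round(1),end='; ')
E
```

```text
17.05 dock xy [-25.56  -0.32] z 169.1 F dock [-0.37  0.07] -0.31 torq [0.026 0.034 0.006] yaw 68.44 tilt 0.01 roll 0.1 gap 37.41
-71 30.9; -62 30.8; -53 31.2; -44 31.5; -35 31.2; -26 32.1; -17 31.1; -8 31.3; 1 31.3; 10 31.2; 19 31.3; 28 31.2; 37 26.8; 46 33.9; 55 35.2;
```

View pics/fin.png

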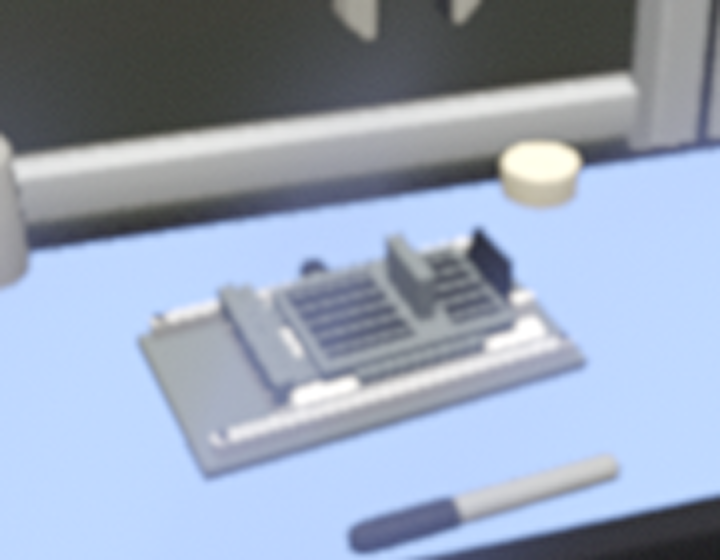

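The final view shows the cassette flat in the dock, tongues under the lip at (285,340) and the catch over its end at (490,265). The cap and marker are in place, and the gripper is clear above.

```bash
python3 -c "
from plant import ctrl
print(ctrl.close_job())"
```

```text
the job is handed in; nothing more can be done
None
```

The cassette is clipped flat in the dock: tongues home against the wall, and the catch held against a test tug of about 13 N. The gripper has let go and backed clear, contact forces read at most about 13 N, and the cap, marker and bottle were not touched; the job is handed in.

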